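Fit the keyed collar on the monitor-arm mount

TASK

Take the collar off the notebook, lower it upright over the post of the monitor-arm mount and, pressing only lightly, turn it until its tab drops into the post's keyway, which lies somewhere within a quarter turn anticlockwise (seen from above) of the white line. Then bring it down until it sits fully home, flat on the mount, and let go. Never force it, and leave the mouse, the drink can and the screwdriver where they are.

Things in the scene. Friction and masses are not known exactly. Their poses are not given: they have to be found in the camera images.
- base: Desk mount of a monitor arm, clamped to the desk, immovable. Origin: centre of its underside, on the desk, on the post's axis; z up; x points from the post along the white line painted on the plate. Black square plate 110 x 110 mm, top at 10 mm; on it a round boss, radius 25 mm, topped at 30 mm by a black springy cushion (gives 1 mm per 4 N, at most 4 mm), the collar's seat; from its middle rises the post.
- sleeve_top (a point): On the post's axis, at the top of its keyed brass sleeve, 54 mm above the desk; axes as the mount's. The sleeve (radius 16.5 mm, stands 24 mm above the cushion, top edge chamfered 2 mm) is held by friction: light loads do not turn it, about 0.45 N m does. Above it a thin round neck, radius 9.5 mm, rises 26 mm, tapered at its top.
- keyway_ref (a point): Point on the white line, 40 mm out from the post's axis, on the plate; axes as the mount's. The sleeve's only keyway (10.6 mm wide, cut in to the neck, full height, open on top) is NOT in this direction: it is 10 to 80 degrees (0.17 to 1.40 rad) anticlockwise of the line seen from above, different each time and not measured.
- collar_center (a point): Centre, half-way up, of the loose upright aluminium collar: a ring 56 mm across, 46 mm tall, 180 g, bore radius 18 mm (1.5 mm radial play on the sleeve), lower mouth chamfered. z up its axis, x towards its tab. Grip the round outside in any direction, a few mm above this point. It is 67 mm above the desk when the tab rests on the sleeve's top, 53 mm when fully home.
- collar_tab (a point): Middle of the lower edge of the collar's one orange tab, inside the bore, 10 mm above the collar's underside and 15 mm from its axis. The tab is 8 mm wide, reaches in to 11.5 mm from the axis and is 30 mm tall; an orange bar on the top face marks it. The skirt below the tab slips over the sleeve first; within about 5 degrees of the keyway the tab goes in, 14 mm deep.
- notebook: Red notebook lying flat on the desk (heavy, stays put), 100 x 140 x 12 mm; origin at the centre of its underside. The collar stands on it.
- mouse: Black computer mouse, 114 x 62 x 36 mm; origin at the centre of its underside. Leave it alone.
- can: Full black and green drink can, 66 mm diameter, 165 mm tall; origin at the centre of its underside. Leave it alone.
- driver: Screwdriver lying on the desk, about 200 mm long along its x; leave it alone.
Mind the look-alikes: they are no part of the job. Of the things that look like the part that bears collar_center, the largest one is meant.

How it is judged:
By the outcome, as a careful person would: the job done as asked, in the order asked, and still so for the second after the job is handed in, with the robot touching nothing.
It also fails if it takes over 64 s, if anything falls off the work surface, if the arm or the gripper's body presses on something with over 40 N, if the wrist force passes 120 N, or if a joint passes its speed limit or range.

ROBOT

A 6-joint arm with a two-finger parallel gripper is mounted at the origin on the work surface. World frame = base frame: x ahead of the robot, y to its left, z up, the work surface at z = 0. Lengths are in mm, angles in rad, forces in N, time in s.
With the tool pointing down it reaches from about 300 to 1000 mm from the base axis. Payload 5.1 kg.
Tool frame: the origin (TCP) lies at the centre of the arm's flange, where the gripper is bolted on; the fingertips stand 190 mm ahead of it and the grasp point (between the pads) lies 171 mm ahead of it; z points along the fingers, y is the line along which they close (so a half turn about z gives the same grasp; the last joint's range is limited). The gripper opens to 95 mm and grips with 3 to 60 N. Pads are 20 mm wide; open, the fingers measure 119 mm over their backs; the gripper's body (75 mm by 180 mm) begins 59 mm behind the grasp point.
Start: joints at [-1.314, 0.124, 1.65, -0, 1.367, -0.083], TCP at [216.612, -612.834, 404.756] pointing down, gripper open.
Joint ranges: [-2.61, 2.61], [-1.02, 2.33], [0.03, 2.71], [-1.35, 4.49], [0.32, 2.68], [-2.91, 2.91]. Speed limits (rad/s): [2.57, 2.57, 3.14, 3.14, 3.14, 3.14].

INTERFACE

Orientations are given as a 3x3 rotation matrix whose columns are the frame's x, y, z axes.
In Python, from bench import env gives the robot as it stands.
- The arm moves only by the tool jog_arm, never from a script. Its argument "moves" is a list of rows, each an object with "delta_pos": the shift along the tool's x, y, z in cm, a list of three; "roll": the turn about the tool's z in degrees; "gripper": the opening, from 0 (shut) to 1 (fully open). In form: [{"delta_pos": [dx, dy, dz], "roll": roll, "gripper": gripper}, ...]. A call has 1 to 12 rows; each row shifts and turns the commanded pose from where the row before left it, along the tool's axes as they then stand; what a row does not reach is not made up. A row lasts 1/8 s, in which the tool goes at most 62.5 mm and 10.7 degrees, less where a joint would pass 70% of its speed; a pose out of reach is approached as far as the arm can. A call is refused whole if a number of a shift passes 6.25 or a number of a turn 10.7, either way. A call with a gripper value outside its range is refused whole. The fingers move at their own pace and stop on an object; "grip_force" is the grip in N (left out, the last holds). Time passes only in rows, so rows that do not move let the fingers close. It gives the time, the measured TCP pose, the force and the opening at its end, in the units of the state.
- env.read_state(): the state, without advancing time (a new reading comes with each control period).
- env.capture(name): name is "scene" or "top" or "wrist"; returns the picture (400x640x3 uint8, red, green, blue); there is no depth.
- env.calibration(name): a dict with "fx", "fy", "cx", "cy" (pixels), "R" (3x3) and "t" (3): a world point X has camera coordinates R X + t. Camera axes: x right, y down, z forward; pixel columns grow to the right and rows downward; lengths in mm; the calibration is good to about 2 mm. A picture is of the moment at which its call begins: read the wrist's pose just before it. calibration takes no time and is no camera call; for the wrist camera it gives the pose at the moment of the call.
- env.finish_job(): hands the job in, once; it reports no verdict.
Trained networks look in the newest picture that a camera, given by its name, has taken for a name from the list of things; names that differ only in an ending like _2 or _b are one class to them, and where a whole thing is asked for, a point or a joint stands for the part that bears it (a point fixed in the world has none). Each returns a list of dicts, best first, with "score" (0 to 1); they miss things now and then, are a little off and sometimes report something else, mostly with a low value. They report only what shows in the picture. A call takes as long as a camera call. They do not tell look-alikes from the thing itself.
- env.find_in(target, camera): "pixel" ([row, column] in pixels, amid what is visible of it).
- env.masks_of(target, camera): "region" (400x640 bool, what is visible of it) and "pixel" ([row, column] in pixels, amid what is visible of it).
- env.tip_of(target, camera): "pixel" ([row, column] in pixels: a listed point, or the origin of a listed thing).
The state is a dict: "clock": time; "joint_pos": joint angles; "dq": joint speeds; "joint_torque": joint torques, N m; "position": TCP position; "tcp_rot": TCP orientation; "contact_force": force on the tool from outside, world axes, zero at the start; "ft_torque": the same for the moment, N m; "grip_width": finger opening in mm.
Only numpy, scipy, OpenCV 4.12 (cv2) and the standard library are available. Lean on these libraries where they do the work, as an engineer would, in place of code of your own. Each camera call takes 0.05 s, during which the arm holds its last target. There are 200 camera calls.

## Working session

There is one attempt and no reset: what is moved stays moved. The work goes in short steps, Python scripts to look and compute and a tool call to move; the robot and the scene stay as the last step left them, time stands still between calls to the robot, and variables do not carry over. Pictures are saved under pics/ and viewed, on a budget of 10 in all, crops included, one or two more only if the job needs it, and the job is handed in when it is done.

Besides the shell and the picture viewer there is one more tool, called after "Call:" by a JSON object that holds its "method" and its "body". jog_arm: Moves the arm, as the interface text tells. Its arguments: {"type":"object","properties":{"moves":{"type":"array"},"grip_force":{"type":"number"}},"required":["moves"]}

```bash
mkdir -p pics; cat > h.py <<'E'
import numpy as np, cv2
from bench import env
def ray(cal,px,z):
    R=np.array(cal["R"]);t=np.array(cal["t"]);r,c=px
    d=R.T@np.array([(c-cal["cx"])/cal["fx"],(r-cal["cy"])/cal["fy"],1]);o=-R.T@t
    return o+d*(z-o[2])/d[2]
def proj(cal,X):
    p=np.array(cal["R"])@np.array(X,float)+np.array(cal["t"]);return [cal["fy"]*p[1]/p[2]+cal["cy"],cal["fx"]*p[0]/p[2]+cal["cx"]]
def save(n,im): cv2.imwrite("pics/"+n+".png",cv2.cvtColor(im,cv2.COLOR_RGB2BGR))
E
python3 - <<'E'
from h import *
a=env.capture("top")
for n,z in [("collar_center",35),("collar_tab",22),("sleeve_top",54),("keyway_ref",10),("notebook",12),("can",0),("mouse",0),("driver",0)]:
    for d in env.tip_of(n,"top")[:4]: print(n,round(d["score"],2),np.round(d["pixel"]),np.round(ray(env.calibration("top"),d["pixel"],z)))
b=env.capture("scene")
im=np.vstack([a,b]);save("a",cv2.resize(im,(480,600)) if 0 else a);save("b",b)
print(env.read_state()["clock"])
E
```

```text
collar_center 0.65 [210. 381.] [ 612. -231.   35.]
collar_center 0.51 [208. 426.] [ 617. -347.   35.]
collar_center 0.51 [260. 367.] [ 483. -191.   35.]
collar_center 0.33 [246. 214.] [520. 205.  35.]
collar_tab 0.72 [261. 362.] [ 480. -180.   22.]
collar_tab 0.69 [207. 428.] [ 620. -357.   22.]
sleeve_top 0.86 [247. 212.] [518. 204.  54.]
keyway_ref 0.73 [234. 215.] [551. 208.  10.]
keyway_ref 0.49 [249. 216.] [514. 206.  10.]
notebook 0.77 [213. 376.] [ 605. -221.   12.]
can 0.89 [257. 459.] [ 488. -440.    0.]
mouse 0.91 [267. 297.] [463.  -9.   0.]
mouse 0.52 [236. 214.] [549. 215.   0.]
driver 0.57 [143. 304.] [801. -30.   0.]
0.5
```

View pics/a.png

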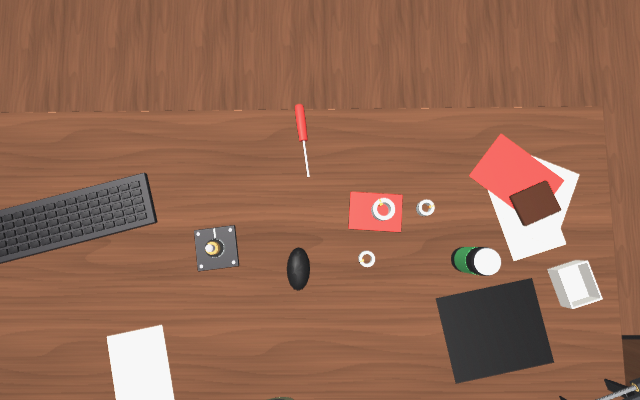

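View pics/b.png

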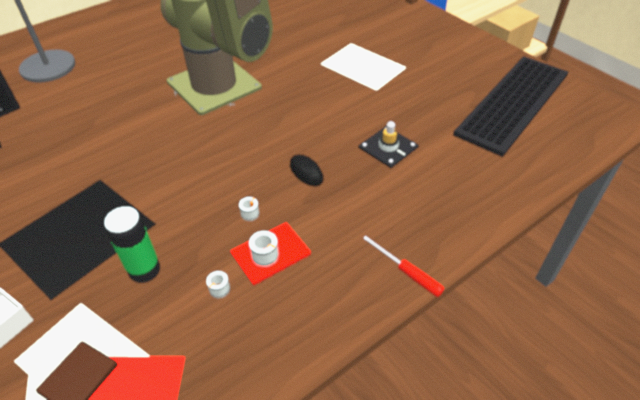

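Three collar candidates in the top picture: (210,383) on the red notebook and clearly the largest, (208,426) and (260,367), both smaller and on the bare desk. The largest, standing on the notebook, fits. The mount is at (247,212) with its white line towards (230,215). Next is an enlarged crop to confirm.

```bash
python3 - <<'E'
from h import *
a=env.capture("top")
save("c",np.hstack([cv2.resize(a[180:280,340:440],(400,400),interpolation=cv2.INTER_CUBIC),cv2.resize(a[210:290,175:255],(400,400),interpolation=cv2.INTER_CUBIC)]))
for d in env.masks_of("collar_center","top")[:3]:
    m=d["region"];print(d["score"],d["pixel"],m.sum(),np.argwhere(m).min(0),np.argwhere(m).max(0))
s=env.read_state();print(s["clock"],s["position"],np.round(s["tcp_rot"],3),s["grip_width"],s["contact_force"])
c=env.calibration("wrist");print(c)
E
```

```text
0.87 [207.4, 383.7] 298 [198 372] [220 394]
0.48 [201.9, 421.8] 122 [201 417] [214 433]
0.42 [259.7, 364.2] 184 [251 358] [266 374]
0.6 [ 216.61668778 -612.84187146  404.76080095] [[ 0.943  0.333  0.   ]
 [ 0.333 -0.943 -0.   ]
 [-0.     0.    -1.   ]] 95.08171330100176 [-0.27825268 -0.40318754 -0.8364857 ]
{'fx': 337.8194443928141, 'fy': 337.8194443928141, 'cx': 320.73156152820076, 'cy': 202.01106261154146, 'R': array([[ 0.33279185, -0.9429998 ,  0.00097744],
       [-0.90655267, -0.31964365,  0.27566319],
       [-0.2596379 , -0.09262456, -0.96125379]]), 't': array([-650.35217174,  -29.92125272,  390.77744431])}
```

View pics/c.png

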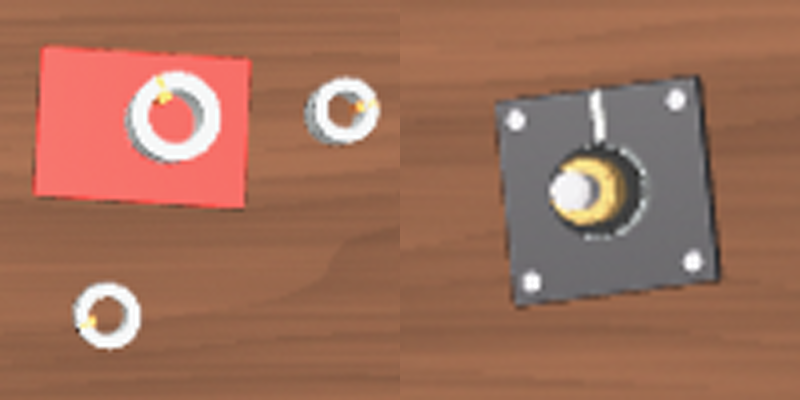

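Crop confirms: the large collar at full-picture (209,384) stands on the notebook with its tab at about +24° world. The two others are visibly smaller. The mount's white line is at about +5° world. I'm moving over the collar, keeping clear of the can.

Call:
{"method": "jog_arm", "body": {"moves": [{"delta_pos": [5.5, -2.5, 0], "roll": 0, "gripper": 1}, {"delta_pos": [5.5, -2.5, 0], "roll": 0, "gripper": 1}, {"delta_pos": [5.5, -2.5, 0], "roll": 0, "gripper": 1}, {"delta_pos": [5.5, -2.5, 0], "roll": 0, "gripper": 1}, {"delta_pos": [5.5, -2.5, 0], "roll": 0, "gripper": 1}, {"delta_pos": [5.5, -2.5, 0], "roll": 0, "gripper": 1}, {"delta_pos": [5.5, -2.5, 0], "roll": 0, "gripper": 1}, {"delta_pos": [5.5, -2.5, 3], "roll": 0, "gripper": 1}, {"delta_pos": [5.5, -2.5, 4], "roll": 0, "gripper": 1}, {"delta_pos": [0, 0, 0], "roll": 0, "gripper": 1}, {"delta_pos": [0, 0, 0], "roll": 0, "gripper": 1}]}}

```text
clock: 1.98
position: [599.2, -244.6, 342.7]
tcp_rot: [[0.943, 0.334, -0.0], [0.334, -0.943, -0.0], [-0.0, 0.0, -1.0]]
contact_force: [-0.5, -0.1, 0.6]
grip_width: 95.1
```

```bash
cat > w.py <<'E'
from h import *
import sys
s=env.read_state();cal=env.calibration("wrist");a=env.capture("wrist");save(sys.argv[1],a)
P=s["position"];R=np.array(s["tcp_rot"])
print("clk",s["clock"],"P",np.round(P,1),"yaw",np.degrees(np.arctan2(R[1,0],R[0,0])),R[2,2],"F",np.round(s["contact_force"],1),np.round(s["joint_pos"],2))
for n,z in [x.split(":") for x in sys.argv[2:]]:
    for d in env.tip_of(n,"wrist")[:2]:
        X=ray(cal,d["pixel"],float(z));print(n,round(d["score"],2),np.round(d["pixel"]),np.round(X,1),"tool",np.round(R.T@(X-P),1))
E
cat >> h.py <<'E'
def ellipse(cal,m,z):
    c=max(cv2.findContours(m.astype(np.uint8),cv2.RETR_EXTERNAL,cv2.CHAIN_APPROX_NONE)[0],key=cv2.contourArea)[:,0]
    return np.array([ray(cal,(r,q),z) for q,r in c])
E
python3 w.py d collar_center:35 collar_tab:22
```

```text
clk 1.975 P [ 599.2 -244.6  342.7] yaw 19.49352952343371 -0.9999998854041543 F [-0.5 -0.1  0.6] [-0.47  0.16  1.71 -0.    1.27  0.76]
collar_center 0.88 [211. 429.] [ 619.7 -340.1   35. ] tool [-12.5  96.6 307.8]
collar_center 0.82 [280. 230.] [ 495.  -190.5   35. ] tool [-80.1 -86.  307.7]
collar_tab 0.93 [160. 310.] [ 626.3 -225.5   22. ] tool [ 32.   -9.2 320.7]
collar_tab 0.76 [203. 436.] [ 626.7 -348.5   22. ] tool [ -8.7 106.9 320.8]
```

View pics/d.png

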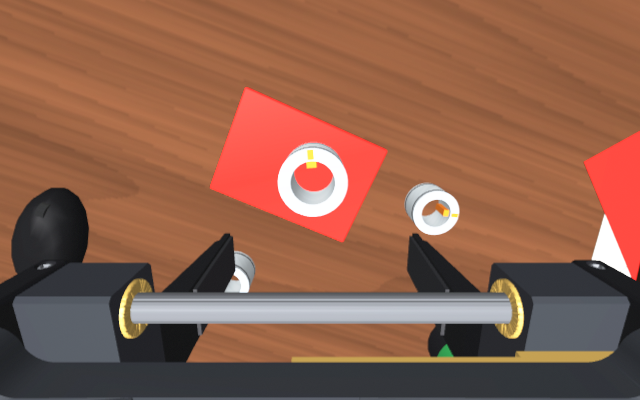

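Wrist picture: large collar's top ring centred near (181,313), orange bar at (157,311), the small look-alikes at (210,432) and (272,240). I'll fit the top ring precisely.

```bash
cat > ring.py <<'E'
from h import *
import sys
def fit(a,cal,c0,r,z):
    # white top-face fit: bright pixels near c0
    h=a.astype(int);m=(h.min(2)>235);M=np.zeros(m.shape,np.uint8);cv2.circle(M,(c0[1],c0[0]),r,1,-1)
    m=(m&(M>0)).astype(np.uint8);n,l,st,_=cv2.connectedComponentsWithStats(m);k=1+np.argmax(st[1:,4]);m=l==k
    P=ellipse(cal,m,z)[:,:2].astype(np.float32);return cv2.minEnclosingCircle(P),m
E
python3 - <<'E'
from ring import *
s=env.read_state();cal=env.calibration("wrist");a=cv2.cvtColor(cv2.imread("pics/d.png"),cv2.COLOR_BGR2RGB)
(c,r),m=fit(a,cal,(181,313),50,58);print(c,r,m.sum())
R=np.array(s["tcp_rot"]);print("tool",R.T@(np.array([*c,58])-s["position"]))
h=a.astype(int);o=(h[...,0]>200)&(h[...,1]>140)&(h[...,2]<120);o[:, :280]=0;o[:,345:]=0;o[:140]=0;o[200:]=0
rr=np.argwhere(o);print(len(rr),rr.min(0),rr.max(0))
b=rr[rr[:,0]<161].mean(0);X=ray(cal,b,58);d=X[:2]-c;print(b,d,np.degrees(np.arctan2(d[1],d[0])),np.hypot(*d))
E
```

```text
(614.5567016601562, -233.73452758789062) 28.179943084716797 2138
tool [ 18.36734151  -6.72627378 286.24286459]
109 [150 306] [168 316]
[154.18604651 310.06976744] [21.36941551  9.01962576] 22.883687501497754 23.19494704098259
```

Call:
{"method": "jog_arm", "body": {"moves": [{"delta_pos": [1.84, -0.67, 1], "roll": 0, "gripper": 1}, {"delta_pos": [0, 0, 4], "roll": 0, "gripper": 1}, {"delta_pos": [0, 0, 4], "roll": 0, "gripper": 1}, {"delta_pos": [0, 0, 3], "roll": 0, "gripper": 1}, {"delta_pos": [0, 0, 1], "roll": 0, "gripper": 1}, {"delta_pos": [0, 0, 0], "roll": 0, "gripper": 0}, {"delta_pos": [0, 0, 0], "roll": 0, "gripper": 0}, {"delta_pos": [0, 0, 0], "roll": 0, "gripper": 0}, {"delta_pos": [0, 0, 0], "roll": 0, "gripper": 0}, {"delta_pos": [0, 0, 0], "roll": 0, "gripper": 0}], "grip_force": 25}}

```text
clock: 3.38
position: [614.4, -232.2, 213.2]
tcp_rot: [[0.943, 0.333, 0.001], [0.333, -0.943, -0.0], [0.001, 0.001, -1.0]]
contact_force: [0.4, -0.3, 1.7]
grip_width: 55.2
```

Call:
{"method": "jog_arm", "body": {"moves": [{"delta_pos": [0, 0, -4], "roll": 0, "gripper": 0}, {"delta_pos": [0, 0, -5], "roll": 0, "gripper": 0}, {"delta_pos": [-0.5, -5.5, -3], "roll": 0, "gripper": 0}, {"delta_pos": [-0.5, -5.5, -1], "roll": 0, "gripper": 0}, {"delta_pos": [-0.6, -5.5, 0], "roll": 0, "gripper": 0}, {"delta_pos": [-0.6, -5.5, 0], "roll": 0, "gripper": 0}, {"delta_pos": [-0.6, -5.5, 0], "roll": 0, "gripper": 0}, {"delta_pos": [-0.6, -5.5, 0], "roll": 0, "gripper": 0}, {"delta_pos": [-0.6, -5.5, 0], "roll": 0, "gripper": 0}, {"delta_pos": [-0.6, -5.5, 0], "roll": 0, "gripper": 0}, {"delta_pos": [0, 0, 0], "roll": 0, "gripper": 0}, {"delta_pos": [0, 0, 0], "roll": 0, "gripper": 0}]}}

```text
clock: 4.88
position: [424.2, 167.1, 342.1]
tcp_rot: [[0.943, 0.334, -0.0], [0.334, -0.943, -0.0], [-0.0, 0.0, -1.0]]
contact_force: [-0.1, 0.5, -0.9]
grip_width: 55.1
```

```bash
python3 w.py e sleeve_top:54 keyway_ref:10 base:0 collar_center:170
```

```text
clk 4.875 P [424.2 167.1 342.1] yaw 19.510218394202706 -0.9999998829263625 F [-0.1  0.5 -0.9] [ 0.26 -0.28  2.13 -0.    1.28  1.49]
sleeve_top 0.64 [ 74. 312.] [517.4 206.4  54. ] tool [101.   -6.1 288.1]
keyway_ref 0.83 [ 25. 324.] [559.8 211.7  10. ] tool [142.8   3.1 332.1]
base 0.93 [ 78. 313.] [518.5 206.9   0. ] tool [102.2  -6.2 342.1]
collar_center 0.79 [267. 323.] [426.5 166.2 170. ] tool [  1.8   1.4 172.1]
collar_center 0.44 [ 72. 312.] [509.7 201.  170. ] tool [ 91.9  -3.6 172.1]
```

View pics/e.png

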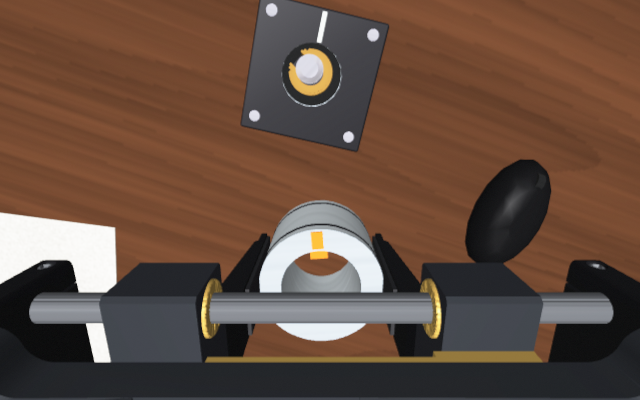

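Wrist picture: mount plate centred near (75,312), white line running up to (12,323), brass sleeve at (72,311) with a dark notch at its upper left near (58,297), probably the keyway. The held collar's ring is centred near (284,321) with its bar at (240,318). I'll measure the bolts, the brass and the bar.

```bash
python3 - <<'E'
from ring import *
s=env.read_state();cal=env.calibration("wrist");a=cv2.cvtColor(cv2.imread("pics/e.png"),cv2.COLOR_BGR2RGB)
R=np.array(s["tcp_rot"]);P=np.array(s["position"])
g=a.min(2).astype(float);B=[]
for r,c in [(10,272),(35,373),(137,348),(116,254)]:
    w=np.clip(g[r-9:r+10,c-9:c+10] if r>9 else g[0:r+10,c-9:c+10],100,None)-100
    i,j=np.indices(w.shape);B.append(ray(cal,(max(r-9,0)+(w*i).sum()/w.sum(),c-9+(w*j).sum()/w.sum()),11)[:2])
B=np.array(B);print(B.round(1));c=B.mean(0)
# far edge = 0->1 ; line dir = mid(0,1)-mid(2,3)
d=B[:2].sum(0)-B[2:].sum(0);e=B[0]+B[3]-B[1]-B[2];print("centre",c,"yaw",np.degrees(np.arctan2(d[1],d[0])),np.degrees(np.arctan2(e[1],e[0]))-90)
h=a.astype(int);o=(h[...,0]-h[...,2]>70)&(h[...,0]>170)&(h[...,1]>110)
o2=o.copy();o2[:30]=0;o2[110:]=0;o2[:,:275]=0;o2[:,345:]=0
Pp=ellipse(cal,o2,54)[:,:2];print("sleeve hull",cv2.minEnclosingCircle(Pp.astype(np.float32)))
# annulus sampling at z=54 (r 12.5..15) by angle relative base
for rad in (12,14):
  out=[]
  for th in range(0,360,10):
    X=[c[0]+rad*np.cos(np.radians(th)),c[1]+rad*np.sin(np.radians(th)),54];q=proj(cal,X);out.append(int(o2[int(round(q[0])),int(round(q[1]))]))
  print(rad,out)
o3=o.copy();o3[:225]=0;o3[250:]=0;o3[:,:300]=0;o3[:,335:]=0;rr=np.argwhere(o3);ztop=P[2]-171+17.0
b=rr[rr[:,0]<247].mean(0);X=ray(cal,b,ztop);(cc,r),m=fit(a,cal,(284,321),66,ztop)
print("held",cc,r,"tool",R.T@(np.array([*cc,ztop])-P));v=X[:2]-P[:2];print(b,v,np.degrees(np.arctan2(v[1],v[0])))
big=cv2.resize(a[20:120,255:375],(720,600),interpolation=cv2.INTER_CUBIC);save("f",big)
E
```

```text
[[557.1 255.4]
 [567.3 169.6]
 [481.5 159.5]
 [471.3 245.3]]
centre [519.29062464 207.46470228] yaw 6.7410164652674345 6.755507260940334
sleeve hull ((518.814453125, 207.4416046142578), 16.277257919311523)
12 [0, 0, 0, 0, 0, 0, 0, 0, 0, 0, 1, 1, 1, 1, 1, 1, 1, 1, 1, 1, 1, 1, 1, 1, 1, 1, 1, 1, 1, 1, 1, 1, 1, 1, 1, 1]
14 [1, 1, 1, 1, 1, 0, 0, 0, 0, 1, 1, 1, 1, 1, 1, 1, 1, 1, 1, 1, 1, 1, 1, 1, 1, 1, 1, 1, 1, 1, 1, 1, 1, 1, 1, 1]
held (446.77294921875, 161.28932189941406) 10.669537544250488 tool [ 19.05676081  11.86124404 153.99722753]
[238.84745763 316.70621469] [22.08233072  9.43921716] 23.144559657811
```

View pics/f.png

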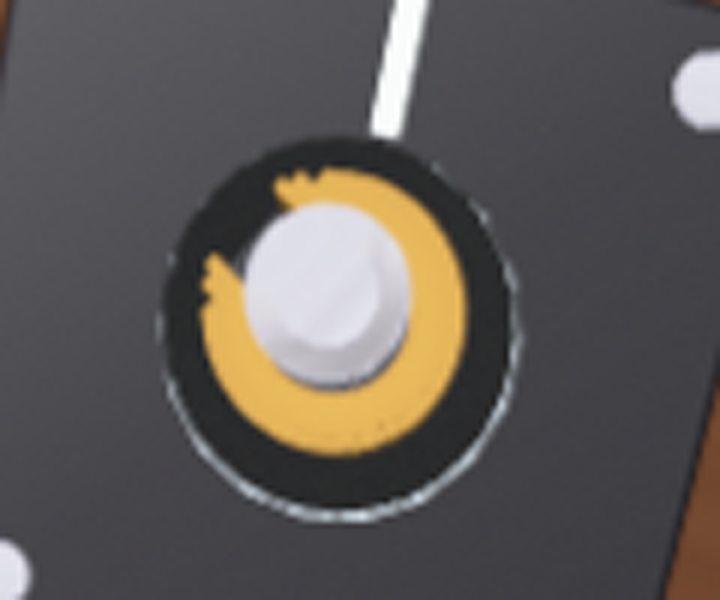

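Crop shows the keyway opening at the upper left, about 45° anticlockwise of image-up: world ≈65°, about 58° from the white line, within the stated range. The mount centre is (519,207.5). I'll come in about 18° short, feel the tab rest, then turn anticlockwise.

Call:
{"method": "jog_arm", "body": {"moves": [{"delta_pos": [3, -0.2, 0], "roll": 0, "gripper": 0}, {"delta_pos": [4, -0.2, 0], "roll": 0, "gripper": 0}, {"delta_pos": [3.3, -0.24, 0], "roll": 0, "gripper": 0}, {"delta_pos": [0, 0, 1], "roll": -8, "gripper": 0}, {"delta_pos": [0, 0, 2], "roll": -8, "gripper": 0}, {"delta_pos": [0, 0, 2], "roll": -8, "gripper": 0}, {"delta_pos": [0, 0, 1.5], "roll": 0, "gripper": 0}, {"delta_pos": [0, 0, 0.5], "roll": 0, "gripper": 0}, {"delta_pos": [0, 0, 0], "roll": 0, "gripper": 0}, {"delta_pos": [0, 0, 0], "roll": 0, "gripper": 0}]}}

```text
clock: 6.38
position: [519.7, 207.6, 273.3]
tcp_rot: [[0.726, 0.688, 0.002], [0.688, -0.726, 0.0], [0.002, 0.001, -1.0]]
contact_force: [0.1, 0.1, -1.9]
grip_width: 55.4
```

```bash
python3 - <<'E'
from ring import *
s=env.read_state();cal=env.calibration("wrist");a=env.capture("wrist");save("g",a)
R=np.array(s["tcp_rot"]);P=np.array(s["position"]);print(P,R.T@(np.array([519.0,207.5,0])-P),s["contact_force"],s["ft_torque"],np.degrees(np.arctan2(R[1,0],R[0,0])))
h=a.astype(int);o=(h[...,0]-h[...,2]>70)&(h[...,0]>170)&(h[...,1]>110);o[:225]=0;o[246:]=0;o[:,:295]=0;o[:,340:]=0
X=ray(cal,np.argwhere(o).mean(0),P[2]-155)[:2]-P[:2];print("tab",np.degrees(np.arctan2(X[1],X[0])))
# refine keyway from pic e
s0=dict(np.load("e.npz")) if 0 else None
E
```

```text
[519.73790208 207.56502597 273.27421635] [ -0.99779173  -0.66849165 273.2725811 ] [ 0.07343771  0.07050947 -1.91426519] [-0.00716195 -0.02088247 -0.01372408] 43.43291576926317
tab 46.29823411850668
```

View pics/g.png

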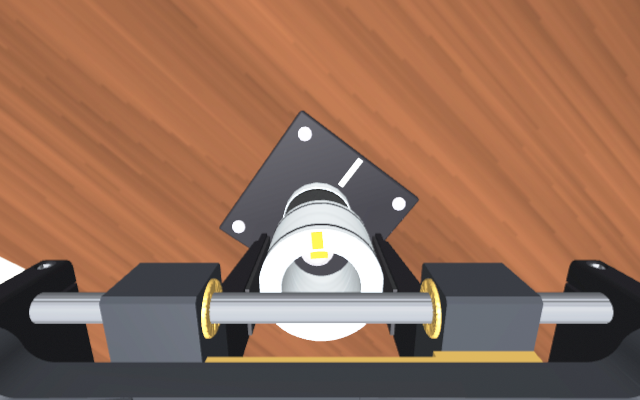

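Picture: the collar sits over the post, whose neck shows inside the bore at (255,318). Tab bar is at (240,317), plate and line are visible behind. Fine centring and slow descent follow.

Call:
{"method": "jog_arm", "body": {"moves": [{"delta_pos": [-0.06, -0.06, 0.6], "roll": 0, "gripper": 0}, {"delta_pos": [0, 0, 0.7], "roll": 0, "gripper": 0}, {"delta_pos": [0, 0, 0.5], "roll": 0, "gripper": 0}, {"delta_pos": [0, 0, 0.3], "roll": 0, "gripper": 0}, {"delta_pos": [0, 0, 0.2], "roll": 0, "gripper": 0}, {"delta_pos": [0, 0, 0], "roll": 0, "gripper": 0}, {"delta_pos": [0, 0, 0], "roll": 0, "gripper": 0}]}}

```text
clock: 7.3
position: [518.6, 207.5, 249.5]
tcp_rot: [[0.726, 0.688, 0.0], [0.688, -0.726, 0.0], [0.0, 0.0, -1.0]]
contact_force: [-0.3, 0.1, -1.0]
grip_width: 55.4
```

Call:
{"method": "jog_arm", "body": {"moves": [{"delta_pos": [0, 0, 0.15], "roll": 0, "gripper": 0}, {"delta_pos": [0, 0, 0.1], "roll": 0, "gripper": 0}, {"delta_pos": [0, 0, 0.1], "roll": 0, "gripper": 0}, {"delta_pos": [0, 0, 0], "roll": 0, "gripper": 0}, {"delta_pos": [0, 0, 0], "roll": 0, "gripper": 0}]}}

```text
clock: 7.92
position: [518.5, 207.5, 245.8]
tcp_rot: [[0.726, 0.688, 0.0], [0.688, -0.726, 0.0], [0.0, 0.0, -1.0]]
contact_force: [0.9, 0.7, -1.7]
grip_width: 55.3
```

Call:
{"method": "jog_arm", "body": {"moves": [{"delta_pos": [0, 0, 0.05], "roll": 0, "gripper": 0}, {"delta_pos": [0, 0, 0.03], "roll": 0, "gripper": 0}, {"delta_pos": [0, 0, 0.03], "roll": 0, "gripper": 0}, {"delta_pos": [0, 0, 0], "roll": 0, "gripper": 0}]}}

```text
clock: 8.43
position: [518.6, 207.5, 245.0]
tcp_rot: [[0.726, 0.688, 0.0], [0.688, -0.726, 0.0], [0.0, 0.0, -1.0]]
contact_force: [-1.8, -0.4, 2.0]
grip_width: 55.2
```

Contact: about 4 N at z=245.0, so the tab rests on the sleeve's top as predicted. Turning anticlockwise.

Call:
{"method": "jog_arm", "body": {"moves": [{"delta_pos": [0, 0, 0.02], "roll": -2, "gripper": 0}, {"delta_pos": [0, 0, 0], "roll": -2, "gripper": 0}, {"delta_pos": [0, 0, 0], "roll": -2, "gripper": 0}, {"delta_pos": [0, 0, 0], "roll": -2, "gripper": 0}, {"delta_pos": [0, 0, 0], "roll": -2, "gripper": 0}, {"delta_pos": [0, 0, 0], "roll": -2, "gripper": 0}, {"delta_pos": [0, 0, 0], "roll": 0, "gripper": 0}]}}

```text
clock: 9.3
position: [518.6, 207.5, 244.6]
tcp_rot: [[0.567, 0.824, 0.0], [0.824, -0.567, 0.0], [0.0, 0.0, -1.0]]
contact_force: [1.6, 0.5, 1.5]
grip_width: 55.2
```

Call:
{"method": "jog_arm", "body": {"moves": [{"delta_pos": [0, 0, 0.02], "roll": -1, "gripper": 0}, {"delta_pos": [0, 0, 0.02], "roll": -1, "gripper": 0}, {"delta_pos": [0, 0, 0.02], "roll": -1, "gripper": 0}, {"delta_pos": [0, 0, 0], "roll": 0, "gripper": 0}]}}

```text
clock: 9.8
position: [517.7, 207.5, 242.8]
tcp_rot: [[0.523, 0.852, -0.003], [0.852, -0.523, -0.0], [-0.002, -0.002, -1.0]]
contact_force: [0.7, 0.3, -1.9]
grip_width: 55.3
```

The tab has dropped in: z=242.8 (2.2 mm below rest) and the load is gone. Turning a little more towards the keyway's middle, then lowering gently.

Call:
{"method": "jog_arm", "body": {"moves": [{"delta_pos": [0, 0, 0.1], "roll": -1.5, "gripper": 0}, {"delta_pos": [0, 0, 0.1], "roll": -1, "gripper": 0}, {"delta_pos": [0, 0, 0.1], "roll": 0, "gripper": 0}, {"delta_pos": [0, 0, 0], "roll": 0, "gripper": 0}]}}

```text
clock: 10.3
position: [518.3, 207.5, 240.6]
tcp_rot: [[0.485, 0.874, -0.001], [0.874, -0.485, -0.0], [-0.0, -0.001, -1.0]]
contact_force: [0.3, 1.6, -1.9]
grip_width: 54.9
```

```bash
python3 -c "
from h import *
s=env.read_state();print(s['ft_torque'],s['contact_force'],s['position'])"
```

```text
[ 0.20298848 -0.01798494 -0.05049805] [ 0.2636341   1.59782208 -1.93362647] [518.29998846 207.52730802 240.56256246]
```

Call:
{"method": "jog_arm", "body": {"moves": [{"delta_pos": [0, 0, 0.15], "roll": 0, "gripper": 0}, {"delta_pos": [0, 0, 0.15], "roll": 0, "gripper": 0}, {"delta_pos": [0, 0, 0.15], "roll": 0, "gripper": 0}, {"delta_pos": [0, 0, 0.15], "roll": 0, "gripper": 0}, {"delta_pos": [0, 0, 0.1], "roll": 0, "gripper": 0}, {"delta_pos": [0, 0, 0], "roll": 0, "gripper": 0}, {"delta_pos": [0, 0, 0], "roll": 0, "gripper": 0}]}}

```text
clock: 11.18
position: [518.5, 207.5, 233.8]
tcp_rot: [[0.485, 0.874, -0.0], [0.874, -0.485, 0.0], [0.0, -0.0, -1.0]]
contact_force: [-0.3, 1.5, -2.1]
grip_width: 55.0
```

Call:
{"method": "jog_arm", "body": {"moves": [{"delta_pos": [0, 0, 0.1], "roll": 0, "gripper": 0}, {"delta_pos": [0, 0, 0.1], "roll": 0, "gripper": 0}, {"delta_pos": [0, 0, 0.05], "roll": 0, "gripper": 0}, {"delta_pos": [0, 0, 0.05], "roll": 0, "gripper": 0}, {"delta_pos": [0, 0, 0], "roll": 0, "gripper": 0}, {"delta_pos": [0, 0, 0], "roll": 0, "gripper": 0}]}}

```text
clock: 11.92
position: [518.5, 207.6, 230.9]
tcp_rot: [[0.485, 0.874, -0.0], [0.874, -0.485, 0.0], [0.0, -0.0, -1.0]]
contact_force: [-2.2, 2.3, 0.8]
grip_width: 54.9
```

Cushion contact felt at z=230.9, the expected home height. One small extra press, then release and rise.

Call:
{"method": "jog_arm", "body": {"moves": [{"delta_pos": [0, 0, 0.04], "roll": 0, "gripper": 0}, {"delta_pos": [0, 0, 0], "roll": 0, "gripper": 0}, {"delta_pos": [0, 0, 0], "roll": 0, "gripper": 0.8}, {"delta_pos": [0, 0, 0], "roll": 0, "gripper": 1}, {"delta_pos": [0, 0, 0], "roll": 0, "gripper": 1}, {"delta_pos": [0, 0, 0], "roll": 0, "gripper": 1}, {"delta_pos": [0, 0, 0], "roll": 0, "gripper": 1}]}}

```text
clock: 12.8
position: [518.5, 207.5, 230.5]
tcp_rot: [[0.485, 0.874, 0.0], [0.874, -0.485, -0.0], [-0.0, 0.0, -1.0]]
contact_force: [-0.6, -0.3, -0.1]
grip_width: 94.6
```

Call:
{"method": "jog_arm", "body": {"moves": [{"delta_pos": [0, 0, -1], "roll": 0, "gripper": 1}, {"delta_pos": [0, 0, -3], "roll": 0, "gripper": 1}, {"delta_pos": [0, 0, -4], "roll": 0, "gripper": 1}, {"delta_pos": [0, 0, -4], "roll": 0, "gripper": 1}, {"delta_pos": [-4, 0, 0], "roll": 0, "gripper": 1}, {"delta_pos": [0, 0, 0], "roll": 0, "gripper": 1}, {"delta_pos": [0, 0, 0], "roll": 0, "gripper": 1}]}}

```text
clock: 13.68
position: [499.1, 172.7, 350.7]
tcp_rot: [[0.486, 0.874, 0.001], [0.874, -0.486, 0.0], [0.001, 0.0, -1.0]]
contact_force: [-0.3, 0.3, -0.4]
grip_width: 94.9
```

```bash
python3 - <<'E'
from ring import *
s=env.read_state();cal=env.calibration("wrist");a=env.capture("wrist");P=s["position"];print(P,s["contact_force"],s["clock"])
p=proj(cal,[518.6,207.5,76]);print(p)
for z in (70,76,90):
    (c,r),m=fit(a,cal,(int(p[0]),int(p[1])),55,z);print(z,c,r,m.sum())
h=a.astype(int);o=(h[...,0]-h[...,2]>70)&(h[...,0]>170)&(h[...,1]>130);n,l,st,ce=cv2.connectedComponentsWithStats(o.astype(np.uint8))
for k in range(1,n):
    if st[k,4]>15: X=ray(cal,ce[k][::-1],76);v=X[:2]-[518.6,207.5];print(ce[k],st[k,4],v,np.degrees(np.arctan2(v[1],v[0])))
save("z",a)
b=env.capture("scene")
for n in("mouse","can","driver"):
    t=env.capture("top") if n=="mouse" else None
    d=env.tip_of(n,"top")[0];print(n,np.round(ray(env.calibration("top"),d["pixel"],0)))
save("y",np.hstack([cv2.resize(a,(480,300)),cv2.resize(b[90:190,320:426],(318,300))]))
E
```

```text
[499.12326426 172.66255827 350.72343406] [-0.2850684   0.34903637 -0.40187518] 13.675
[np.float64(158.16840827996987), np.float64(319.8180441931871)]
70 (523.959228515625, 208.4857940673828) 34.49821090698242 2580
76 (524.2755737304688, 209.2334747314453) 33.70387268066406 2580
90 (525.0138549804688, 210.97874450683594) 31.850011825561523 2580
[318.31034483 127.62068966] 58 [10.0226867  20.27283867] 63.692673424206056
[319.91528239 150.95847176] 602 [2.70795228 4.71023127] 60.105035653185695
[143.84090909 285.51136364] 88 [-182.05875052  -21.93244817] -173.1307339043151
[127.57446809 311.96010638] 376 [-209.9879603   -35.66143981] -170.36163791422246
[499.44827586 285.10344828] 58 [  80.16770422 -167.54464318] -64.4295551563445
[514.03931204 313.72727273] 407 [  81.26610814 -199.93434638] -67.88002955850763
[475.45138563 357.51244716] 2129 [  34.95618975 -226.18396119] -81.21458087937869
mouse [468. -14.   0.]
can [ 488. -448.    0.]
driver [808. -21.   0.]
```

View pics/y.png

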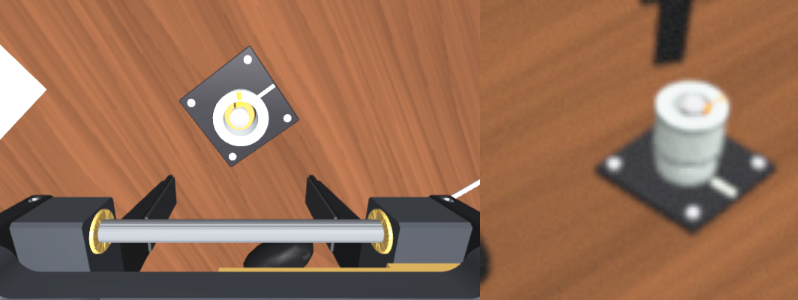

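Picture: the collar sits upright and flat on the boss, neck inside its bore. Its tab is at 63.7° world, in the keyway, and the fingers are clear. Other items have not moved beyond detector noise. Handing in.

```bash
python3 -c "
from bench import env
print(env.finish_job(), env.read_state()['clock'])"
```

```text
the job is handed in; nothing more can be done
the job is handed in; nothing more can be done
```

The collar is seated on the mount, its tab in the keyway, and I handed the job in with the arm clear of it at about 14 s of the 64 s allowed.

- **Pick-up and turn:** I took the largest of the three collars off the notebook and lowered it over the post until the tab rested on the sleeve at about 4 N. I then turned it anticlockwise about 15°. The tab dropped in at roughly 57° from the white line, close to the keyway I had seen in the wrist picture at about 58°.
- **Seating and release:** I lowered it until I felt the cushion, 14 mm below the rest height as expected. After 0.4 mm more of press I let go. The highest contact reading I saw was about 4 N.
- **Last checks:**
  - The pictures show the collar upright and flat, with its orange bar at 63.7° world, in line with the keyway.
  - The mouse, can and screwdriver read within about 12 mm of their first positions. I put that down to detector noise, as the arm never touched them.
- **Failed check:** the automatic circle fit on the seated collar did not work. It gave a 34 mm radius instead of 28 mm, probably because the white bolts and line merged with the ring. Full seating therefore rests on the measured depth, the cushion force and the pictures.

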